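# Lay the scent slats crosswise and shut the niche drawer

### The arm

A 6-joint arm with a two-finger parallel gripper is mounted at the origin on the work surface. World frame = base frame: x ahead of the robot, y to its left, z up, the work surface at z = 0. Lengths are in m, angles in rad, forces in N, time in s.
With the tool pointing down it reaches from about 0.275 to 0.875 m from the base axis. Payload 12.5 kg.
Tool frame: the origin (TCP) lies midway between the tips of the shut fingers; the grasp point (between the pads) lies 19 mm behind it; z points along the fingers, y is the line along which they close (so a half turn about z gives the same grasp; the last joint's range is limited). The gripper opens to 85 mm and grips with 20 to 120 N. Pads are 22 mm wide; open, the fingers measure 114 mm over their backs; the gripper's body (76 mm by 85 mm) begins 54 mm behind the grasp point. The pads swing forward as they close: fully open they stand 13 mm farther back than shut.
Start: joints at [1.067, 0.351, 1.652, -0, 1.139, -0.085], TCP at [0.224, 0.502, 0.231] pointing down, gripper open.
Joint ranges: [-2.75, 2.75], [-0.79, 2.1], [0.01, 2.65], [-1.57, 4.71], [0.07, 3.14], [-2.87, 2.87]. Speed limits (rad/s): [2.22, 2.22, 2.79, 3.14, 3.14, 3.14].

### API

Orientations are given as a rotation vector (axis times angle).
In Python, from rig import r gives the robot as it stands.
- The arm moves only by the shell command python3 -m crank 'ROWS'. ROWS is JSON, a list of rows, each a list of 7 numbers: the shift along the tool's x, y, z in mm, then the turn, a rotation vector about the tool's x, y, z in rad, then the closure, from 0 (fully open) to 1 (shut). In form: [[dx, dy, dz, ax, ay, az, gripper], ...]. A call has exactly 5 rows; each row shifts and turns the commanded pose from where the row before left it, along the tool's axes as they then stand; what a row does not reach is not made up. A row lasts 1/10 s, in which the tool goes at most 50 mm and 8.59 degrees, less where a joint would pass 70% of its speed; a pose out of reach is approached as far as the arm can. A call with a gripper value outside its range is refused whole. The fingers move at their own pace and stop on an object; the grip force is fixed at half the most. Time passes only in rows, so rows that do not move let the fingers close, or fill a call up. It gives the time, the measured TCP pose, the force, the opening and the grip force at its end, in the units of the state.
- r.get_state(): the state, without advancing time (a new reading comes with each control period).
- r.capture(name): name is "scene" or "side" or "wrist"; returns a dict with "pixels" (400x640x3 uint8, red, green, blue), "fx", "fy", "cx", "cy" (pixels), "rvec" (rotation vector, rad) and "tvec" (3), from world to camera coordinates, as OpenCV has them; the wrist camera has in their place "hand_eye" (4x4, takes a point from camera to tool coordinates, whose origin is the TCP and whose axes are the flange's). Camera axes: x right, y down, z forward; pixel columns grow to the right and rows downward; lengths in m; the calibration is good to about 2 mm. A picture is of the moment at which its call begins: read the wrist's pose just before it. There is no depth.
- r.finish_job(): hands the job in; it is judged then, once.
The state is a dict: "time_s": time; "joint_pos": joint angles; "joint_vel": joint speeds; "effort": joint torques, N m; "tool_pos": TCP position; "tool_rot": TCP orientation; "ft_force": force on the tool from outside, world axes, zero at the start; "wrist_torque": the same for the moment, N m; "gripper_width": finger opening in m; "grip_force": force on a finger pad.
Only numpy, scipy, OpenCV 4.12 (cv2) and the standard library are available. Lean on these libraries where they do the work, as an engineer would, in place of code of your own. Each camera call takes 0.05 s, during which the arm holds its last target. There are 200 camera calls.

### The job

Lay the two loose sandalwood slats flat in the open drawer, crosswise over its two pale bearer strips so that each slat runs front to back and rests centred on both strips, with an air gap of about a slat's width or more between the two. Then push the drawer fully home under the granite ledge until it clicks past its detent and stays seated. Leave the things on the ledge as they are.

Things in the scene. Friction and masses are not known exactly. Their poses are not given: they have to be found in the camera images.
- slat_a: Loose reddish-brown sandalwood slat, 110 x 20 x 14 mm, about 30 g, lying flat on the counter to one side of the drawer. Origin at its centre; x along its length, y across its 20 mm width, z up.
- slat_b: The second slat, the same, on the counter on the other side.
- drawer (a joint): Opening of the drawer in m: 0 is fully home and seated, about 0.14 to 0.175 at the start. It slides with under 1 N of friction; a spring detent resists with about 4 N from 17 to 8 mm before home, then draws it in and holds it.
- drawer_bed (a point): Midway between the drawer's two pale bearer strips, level with their tops; moves with the drawer. x in the closing direction (away from the robot), y left, z up. Strips: 12 mm wide, 12 high, 174 long along y, at x = -32 and +32 mm. Front panel x = -80 to -68 mm, top edge at z = +44; side walls' inner faces y = -87 and +87, tops z = +18; back wall x = +124; floor z = -12.
- drawer_front (a point): Centre of the outer face of the flat brass plate (70 mm wide, 40 mm high, 3 mm thick) on the middle of the drawer's dark wooden front panel (208 mm wide, 66 mm high), the place to push. Moves with the drawer; same axes as drawer_bed, push along +x.
- ledge_edge (a point): Middle of the top front edge of the black granite ledge (460 mm wide, 22 mm thick, top 116 mm above the counter; fixed). Same axes as drawer_bed. With the drawer home, the brass plate stands 15 mm in front of this edge. The ledge reaches 260 mm back.
- dallah: Bystander: brushed steel coffee pot on the ledge, 175 mm tall, 100 mm across with handle and spout to the sides (145 mm). Origin under its middle.
- dish: Bystander: round glass date dish with a domed hinged glass lid on the ledge, 112 mm across, 90 mm tall. Origin under its middle.
- cup_holder: Bystander: round teal plastic cup holder with a white cup in it, on the ledge, 72 mm across, 75 mm tall. Origin under its middle.
- saucer: Bystander: blue ceramic saucer on the ledge, 90 mm across, 14 mm high. Origin under its middle.
Things that resemble listed ones, but are neither listed nor needed, are in the scene too. What is shaped like the slat_a but pink or turquoise is not meant.

How it is judged:
On the way, in this order (a step that is already met when the one before it is completed fails the run):
1. both slats lie crosswise over both bearer strips, released, with the drawer still open (x of slat_a in the frame of drawer_bed between -0.015 and 0.015 m and y of slat_a in the frame of drawer_bed between -0.08 and 0.08 m and z of slat_a in the frame of drawer_bed between 0.003 and 0.011 m and angle between the x axis of each of slat_a, slat_b and the x axis of drawer_bed, either way round below 0.25 rad and linear speed of each of slat_a, slat_b below 0.03 m/s and x of slat_b in the frame of drawer_bed between -0.015 and 0.015 m and y of slat_b in the frame of drawer_bed between -0.08 and 0.08 m and z of slat_b in the frame of drawer_bed between 0.003 and 0.011 m and distance between slat_a and slat_b above 0.034 m and not (contact force between slat_a and the fingers above 0.05 N) and not (contact force between slat_b and the fingers above 0.05 N) and value of joint drawer above 0.05 m), for 0.2 s.
2. the drawer is pushed home into its detent (value of joint drawer below 0.0035 m), for 0.2 s.
At the end, for the whole second after the job is handed in: Drawer at rest within 3.5 mm of home. Both slats at rest across both strips: centre within 15 mm front-back and 80 mm sideways of drawer_bed, 3 to 11 mm above it (7 when flat), within 0.25 rad of front-to-back, centres over 34 mm apart (value of joint drawer below 0.0035 m and velocity of joint drawer between -0.01 and 0.01 m/s and x of slat_a in the frame of drawer_bed between -0.015 and 0.015 m and y of slat_a in the frame of drawer_bed between -0.08 and 0.08 m and z of slat_a in the frame of drawer_bed between 0.003 and 0.011 m and angle between the x axis of each of slat_a, slat_b and the x axis of drawer_bed, either way round below 0.25 rad and linear speed of each of slat_a, slat_b below 0.03 m/s and x of slat_b in the frame of drawer_bed between -0.015 and 0.015 m and y of slat_b in the frame of drawer_bed between -0.08 and 0.08 m and z of slat_b in the frame of drawer_bed between 0.003 and 0.011 m and distance between slat_a and slat_b above 0.034 m); the robot touches nothing.
It fails at once if the coffee pot on the ledge is shifted over 25 mm or tipped (distance of dallah from where it was at the start of the episode above 0.025 m or angle between dallah's own z axis and vertical above 0.3 rad).
It fails at once if the glass date dish on the ledge is shifted over 25 mm or tipped (distance of dish from where it was at the start of the episode above 0.025 m or angle between dish's own z axis and vertical above 0.3 rad).
It fails at once if the teal cup holder on the ledge is shifted over 25 mm or tipped (distance of cup_holder from where it was at the start of the episode above 0.025 m or angle between cup_holder's own z axis and vertical above 0.3 rad).
It fails at once if the blue saucer on the ledge is shifted over 25 mm or tipped (distance of saucer from where it was at the start of the episode above 0.025 m or angle between saucer's own z axis and vertical above 0.3 rad).
It also fails if it takes over 70 s, if anything falls off the work surface, if the arm or the gripper's body presses on something with over 40 N, if the wrist force passes 120 N, or if a joint passes its speed limit or range.

## Working session

There is one attempt and no reset: what is moved stays moved. The work goes in short steps, Python scripts to look and compute and a shell command to move; the robot and the scene stay as the last step left them, time stands still between calls to the robot, and variables do not carry over. Pictures are saved under pics/ and viewed, at most 10 in all, crops included, and the job is handed in when it is done.

```bash
ls; mkdir -p pics
cat > h.py <<'E'
import numpy as np,cv2
from rig import r
from scipy.spatial.transform import Rotation as R
def cam(n):
    s=r.get_state(); c=r.capture(n)
    K=np.array([[c['fx'],0,c['cx']],[0,c['fy'],c['cy']],[0,0,1]])
    if n=='wrist':
        T=np.eye(4);T[:3,:3]=R.from_rotvec(s['tool_rot']).as_matrix();T[:3,3]=s['tool_pos']
        M=T@np.array(c['hand_eye']); Rw,o=M[:3,:3],M[:3,3]
    else:
        Rc=R.from_rotvec(c['rvec']).as_matrix(); Rw=Rc.T; o=-Rc.T@np.array(c['tvec'])
    return dict(px=c['pixels'],K=K,Rw=Rw,o=o)
def ray(c,u,v): return c['Rw']@np.linalg.solve(c['K'],[u,v,1.])
def onz(c,u,v,z):
    d=ray(c,u,v); return c['o']+d*(z-c['o'][2])/d[2]
def tri(obs):
    A=np.zeros((3,3));b=np.zeros(3)
    for c,u,v in obs:
        d=ray(c,u,v);d/=np.linalg.norm(d);P=np.eye(3)-np.outer(d,d);A+=P;b+=P@c['o']
    x=np.linalg.solve(A,b)
    return x,[np.linalg.norm((np.eye(3)-np.outer(d,d)@np.eye(3))@(x-c['o'])) for c,u,v in obs for d in [ray(c,u,v)/np.linalg.norm(ray(c,u,v))]]
def proj(c,p):
    q=c['K']@(c['Rw'].T@(np.array(p)-c['o']));return q[:2]/q[2]
def save(n,im): cv2.imwrite('pics/'+n+'.png',cv2.cvtColor(im,cv2.COLOR_RGB2BGR))
E
python3 - <<'E'
from h import *
a=cam('scene');b=cam('side')
save('scene',a['px']);save('side',b['px'])
s=r.get_state();print(s['tool_pos'],s['tool_rot'],s['gripper_width'],a['o'],b['o'])
import pickle;pickle.dump((a,b),open('c0.pkl','wb'))
E
```

```text
pics
[0.2234931  0.50222616 0.23080186] [-6.52982613e-01 -3.07270772e+00  1.61186208e-03] 0.08520707663847268 [ 1.59116538 -0.18981878  0.75675652] [ 0.50850947 -0.64347574  0.66444313]
```

View pics/scene.png

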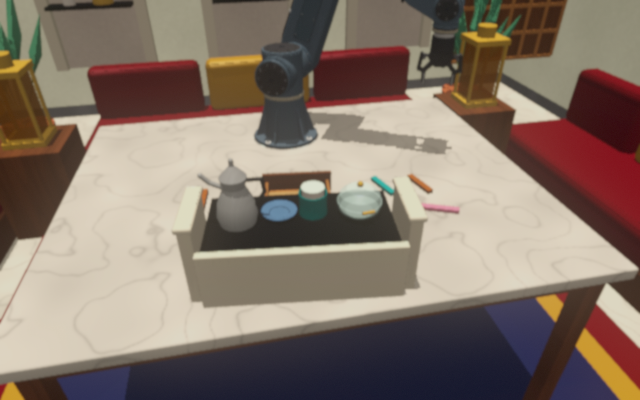

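View pics/side.png

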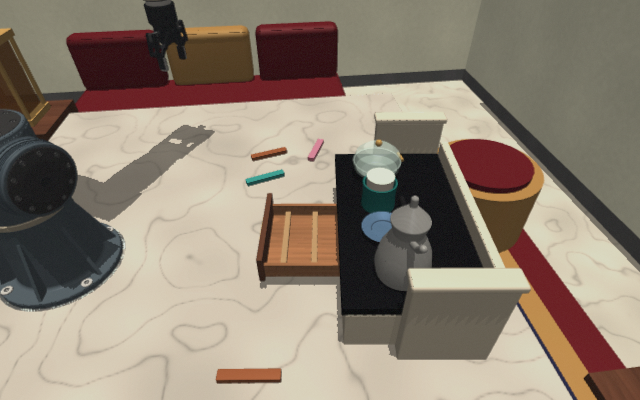

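The scene picture shows brown slats at (420,183) and, partly behind the pot's handle side, (203,197). The side picture shows the brown slats at (269,153) and (249,376). Pink (316,149) and turquoise (265,177) are the decoys. The drawer spans about (258-338, 195-280), with its bearer strips at x≈286 and 315.

Run:
```python
from h import *
import pickle
a,b=pickle.load(open('c0.pkl','rb'))
for n,c in (('scene',a),('side',b)):
    h=cv2.cvtColor(c['px'],cv2.COLOR_RGB2HSV)
    m=((h[...,0]<14)&(h[...,1]>130)&(h[...,2]>80)).astype(np.uint8)
    m=cv2.morphologyEx(m,cv2.MORPH_OPEN,np.ones((2,2),np.uint8))
    k,l,st,ce=cv2.connectedComponentsWithStats(m)
    for i in range(1,k):
        u,v=ce[i]
        if 25<st[i,4]<3000 and 140<v and 150<u<500:
            rc=cv2.minAreaRect(np.argwhere(l==i)[:,::-1].astype(np.float32))
            bx=cv2.boxPoints(rc)
            print(n,ce[i].round(1),st[i,4],onz(c,u,v,.012).round(3),[onz(c,*p,.012)[:2].round(3).tolist() for p in bx])
# drawer side points
for nm,p,z in (('front top L',(266,196),.07),('front top R',(260,277),.07),('strip1 far',(290,211),.03),('strip1 near',(284,262),.03),('strip2 far',(316,211),.03),('strip2 near',(316,262),.03),('ledge far',(335,155),.116),('ledge near',(341,308),.116)):
    print(nm,onz(b,*p,z).round(3))
c=b['px'][120:400,200:400];save('sidecrop',cv2.resize(c,None,fx=2.1,fy=2.1,interpolation=cv2.INTER_CUBIC)[:598])
```

```text
scene [420.9 184.1] 95 [0.483 0.368 0.012] [[0.439, 0.347], [0.422, 0.361], [0.522, 0.388], [0.537, 0.374]]
scene [204.9 196.6] 51 [ 0.411 -0.309  0.012] [[0.377, -0.315], [0.38, -0.303], [0.454, -0.302], [0.451, -0.314]]
side [268.9 153.3] 127 [0.47  0.363 0.012] [[0.418, 0.359], [0.522, 0.388], [0.524, 0.368], [0.421, 0.339]]
side [264.8 229.5] 311 [0.453 0.034 0.012] [[0.435, -0.063], [0.463, 0.166], [0.475, 0.161], [0.446, -0.067]]
side [304.5 205.5] 128 [0.555 0.109 0.012] [[0.475, 0.121], [0.635, 0.1], [0.635, 0.096], [0.475, 0.117]]
side [304.6 241.8] 2876 [ 0.544 -0.019  0.012] [[0.454, 0.085], [0.637, 0.061], [0.611, -0.101], [0.452, -0.08]]
side [248.9 375.1] 714 [ 0.421 -0.319  0.012] [[0.366, -0.303], [0.475, -0.317], [0.475, -0.336], [0.367, -0.322]]
front top L [0.462 0.089 0.07 ]
front top R [ 0.447 -0.157  0.07 ]
strip1 far [0.517 0.072 0.03 ]
strip1 near [ 0.494 -0.09   0.03 ]
strip2 far [0.58  0.064 0.03 ]
strip2 near [ 0.561 -0.099  0.03 ]
ledge far [0.642 0.173 0.116]
ledge near [ 0.584 -0.276  0.116]
```

View pics/sidecrop.png

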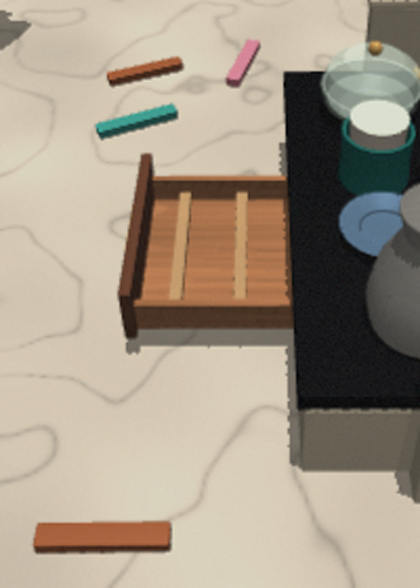

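The crop shows the two brown slats at (145,70) and (102,536), matching "reddish-brown". The turquoise (137,120) and pink (243,62) pieces don't fit. Brown far is slat_a and brown near is slat_b. Next I'll move above slat_a and look with the wrist camera.

```bash
cat >> h.py <<'E'
def plan(x,y,z,yaw,n=5):
    """print n even steps to TCP x,y,z with tool x along yaw (mod pi), pointing down"""
    s=r.get_state();M=R.from_rotvec(s['tool_rot']);p=np.array(s['tool_pos'])
    best=None
    for k in (0,np.pi):
        t=yaw+k;G=R.from_matrix(np.array([[np.cos(t),np.sin(t),0],[np.sin(t),-np.cos(t),0],[0,0,-1]]))
        w=(M.inv()*G).as_rotvec()
        if best is None or np.linalg.norm(w)<np.linalg.norm(best): best=w
    d=(np.array([x,y,z])-p)/n
    for i in range(n):
        print((M.inv().apply(d)*1000).round(1),(best/n).round(3)); M=M*R.from_rotvec(best/n)
    print('j6',s['joint_pos'][5])
E
python3 -c "
from h import *
plan(.472,.364,.20,.27,10)"
```

```text
[-28.3  -2.5   3.1] [-0.    -0.    -0.069]
[-28.1  -4.5   3.1] [-0.    -0.    -0.069]
[-27.7  -6.4   3.1] [-0.    -0.    -0.069]
[-27.2  -8.3   3.1] [-0.    -0.    -0.069]
[-26.6 -10.1   3.1] [-0.    -0.    -0.069]
[-25.8 -11.9   3.1] [-0.    -0.    -0.069]
[-24.9 -13.7   3.1] [-0.    -0.    -0.069]
[-23.9 -15.4   3.1] [-0.    -0.    -0.069]
[-22.8 -17.    3.1] [-0.    -0.    -0.069]
[-21.6 -18.5   3.1] [-0.    -0.    -0.069]
j6 -0.08455400015162579
```

```bash
python3 -m crank '[[-28,-2.5,3,0,0,-0.069,0],[-28,-4.5,3,0,0,-0.069,0],[-28,-6.5,3,0,0,-0.069,0],[-27,-8.5,3,0,0,-0.069,0],[-26.5,-10,3,0,0,-0.069,0]]'
python3 -m crank '[[-26,-12,3,0,0,-0.069,0],[-25,-13.5,3,0,0,-0.069,0],[-24,-15.5,3,0,0,-0.069,0],[-23,-17,3,0,0,-0.069,0],[-21.5,-18.5,3,0,0,-0.069,0]]'
python3 -m crank '[[0,0,0,0,0,0,0],[0,0,0,0,0,0,0],[0,0,0,0,0,0,0],[0,0,0,0,0,0,0],[0,0,0,0,0,0,0]]'
python3 - <<'E'
from h import *
import pickle
w=cam('wrist');save('w1',w['px']);pickle.dump(w,open('w1.pkl','wb'));print(w['o'],w['Rw'])
E
```

```text
time_s: 0.6
tool_pos: [0.3483, 0.4325, 0.2159]
tool_rot: [-0.111, -3.139, 0.001]
ft_force: [0.1, -0.5, -0.4]
gripper_width: 0.0854
grip_force: 0.0
time_s: 1.1
tool_pos: [0.4731, 0.3635, 0.2008]
tool_rot: [0.429, -3.112, 0.0]
ft_force: [0.0, -0.0, -0.3]
gripper_width: 0.0855
grip_force: 0.0
time_s: 1.6
tool_pos: [0.4717, 0.3648, 0.2015]
tool_rot: [-0.426, 3.112, 0.0]
ft_force: [-0.1, 0.3, -0.2]
gripper_width: 0.0854
grip_force: 0.0
[0.40358778 0.34585284 0.34475253] [[-2.69631858e-01  9.24278233e-01  2.70200684e-01]
 [ 9.62963227e-01  2.58596931e-01  7.63508410e-02]
 [ 6.96352567e-04  2.80779942e-01 -9.59771920e-01]]
```

View pics/w1.png

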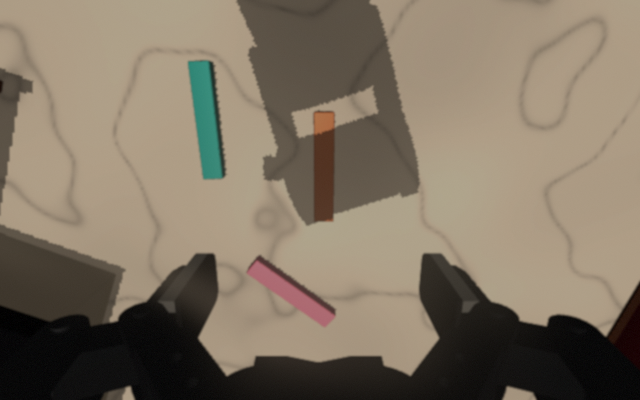

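The wrist view shows the brown slat at about (314-334, 112-221), standing upright in the image between turquoise (207,120) and pink (290,290). I'll fix its position from two views.

```bash
cat >> h.py <<'E'
def brown(c,box,vmin=50,smin=110):
    h=cv2.cvtColor(c['px'],cv2.COLOR_RGB2HSV)
    m=((h[...,0]<14)&(h[...,1]>smin)&(h[...,2]>vmin)).astype(np.uint8)
    x0,x1,y0,y1=box;k=np.zeros_like(m);k[y0:y1,x0:x1]=m[y0:y1,x0:x1]
    n,l,st,ce=cv2.connectedComponentsWithStats(k);i=1+np.argmax(st[1:,4])
    rc=cv2.minAreaRect(np.argwhere(l==i)[:,::-1].astype(np.float32))
    return rc,cv2.boxPoints(rc),st[i,4]
def slat(c,box,z=.014,**k):
    rc,b,n=brown(c,box,**k);P=np.array([onz(c,*q,z)[:2] for q in b])
    e=[P[1]-P[0],P[2]-P[1]];L=[np.linalg.norm(v) for v in e];v=e[int(np.argmax(L))]
    return rc[0],P.mean(0).round(4),np.round(L,4),round(float((np.arctan2(v[1],v[0])+np.pi/2)%np.pi-np.pi/2),3)
E
python3 - <<'E'
from h import *
import pickle
w=pickle.load(open('w1.pkl','rb'));a,b=pickle.load(open('c0.pkl','rb'))
print(slat(w,(290,360,90,240)),brown(w,(290,360,90,240)))
rb=brown(b,(240,295,140,165))
print(slat(b,(240,295,140,165),z=.01))
print(tri([(w,*slat(w,(290,360,90,240))[0]),(b,*rb[0][0])]))
E
```

```text
((324.0, 165.5), array([0.4673, 0.3699]), array([0.0187, 0.1086]), 0.286) (((324.0, 165.5), (109.0, 20.0), 90.0), array([[314., 111.],
       [334., 111.],
       [334., 220.],
       [314., 220.]], dtype=float32), np.int32(2076))
((268.31927490234375, 153.40472412109375), array([0.4689, 0.3666]), array([0.109 , 0.0341]), 0.274)
(array([0.46718729, 0.36981598, 0.0074144 ]), [np.float64(0.0009972173362137358), np.float64(0.0009972173362136792)])
```

```bash
python3 -c "
from h import *
plan(.467,.370,.005,.283,5)"
```

```text
[ 0.6  1.3 39.3] [ 0.     0.    -0.002]
[ 0.6  1.3 39.3] [ 0.     0.    -0.002]
[ 0.6  1.3 39.3] [ 0.     0.    -0.002]
[ 0.6  1.3 39.3] [ 0.     0.    -0.002]
[ 0.6  1.3 39.3] [ 0.     0.    -0.002]
j6 -1.2626122701456775
```

```bash
python3 -m crank '[[1.5,3,40,0,0,-0.01,0],[1.5,3.5,40,0,0,0,0],[0,0,40,0,0,0,0.2],[0,0,40,0,0,0,0.3],[0,0,20,0,0,0,0.3]]'
python3 -m crank '[[0,0,16,0,0,0,0.4],[0,0,0,0,0,0,0.4],[0,0,0,0,0,0,1],[0,0,0,0,0,0,1],[0,0,0,0,0,0,1]]'
python3 -m crank '[[0,0,0,0,0,0,1],[0,0,0,0,0,0,1],[0,0,0,0,0,0,1],[0,0,0,0,0,0,1],[0,0,0,0,0,0,1]]'
```

```text
time_s: 2.15
tool_pos: [0.466, 0.369, 0.0181]
tool_rot: [0.44, -3.107, 0.003]
ft_force: [-0.9, 0.6, -0.1]
gripper_width: 0.0595
grip_force: 0.0
time_s: 2.65
tool_pos: [0.4684, 0.3703, 0.007]
tool_rot: [-0.44, 3.108, 0.002]
ft_force: [-0.5, -0.2, 6.5]
gripper_width: 0.0176
grip_force: 59.3
time_s: 3.15
tool_pos: [0.4684, 0.3703, 0.007]
tool_rot: [-0.44, 3.108, 0.002]
ft_force: [-1.5, -0.2, 7.2]
gripper_width: 0.0181
grip_force: 59.4
```

Gripped. Now lift and travel to a view of the drawer.

```bash
python3 -m crank '[[0,0,-20,0,0,0,1],[0,0,-45,0,0,0,1],[0,0,-50,0,0,0,1],[0,0,-50,0,0,0,1],[0,0,-50,0,0,0,1]]'
python3 -c "
from h import *
plan(.49,-.01,.25,-.128,10)"
```

```text
time_s: 3.65
tool_pos: [0.4673, 0.3695, 0.2234]
tool_rot: [-0.44, 3.109, 0.001]
ft_force: [0.7, 0.3, -1.1]
gripper_width: 0.0179
grip_force: 58.8
[  8.4 -37.1  -2.7] [0.    0.    0.041]
[  6.8 -37.4  -2.7] [0.    0.    0.041]
[  5.3 -37.7  -2.7] [0.    0.    0.041]
[  3.7 -37.8  -2.7] [0.    0.    0.041]
[  2.2 -38.   -2.7] [0.    0.    0.041]
[  0.6 -38.   -2.7] [0.    0.    0.041]
[ -0.9 -38.   -2.7] [0.    0.    0.041]
[ -2.5 -37.9  -2.7] [0.    0.    0.041]
[ -4.  -37.8  -2.7] [0.    0.    0.041]
[ -5.6 -37.6  -2.7] [0.    0.    0.041]
j6 -1.2610426200081566
```

```bash
python3 -m crank '[[8.5,-37,-3,0,0,0.041,1],[7,-37.5,-3,0,0,0.041,1],[5,-37.5,-3,0,0,0.041,1],[3.5,-38,-3,0,0,0.041,1],[2,-38,-3,0,0,0.041,1]]'
python3 -m crank '[[0.5,-38,-3,0,0,0.041,1],[-1,-38,-3,0,0,0.041,1],[-2.5,-38,-3,0,0,0.041,1],[-4,-38,-3,0,0,0.041,1],[-5.5,-37.5,-3,0,0,0.041,1]]'
python3 -m crank '[[0,0,0,0,0,0,1],[0,0,0,0,0,0,1],[0,0,0,0,0,0,1],[0,0,0,0,0,0,1],[0,0,0,0,0,0,1]]'
python3 - <<'E'
from h import *
import pickle
w=cam('wrist');save('w2',w['px']);pickle.dump(w,open('w2.pkl','wb'));print(w['o'])
E
```

```text
time_s: 4.15
tool_pos: [0.4792, 0.1785, 0.2364]
tool_rot: [-0.117, 3.138, 0.001]
ft_force: [0.2, 0.0, 0.3]
gripper_width: 0.0183
grip_force: 58.8
time_s: 4.65
tool_pos: [0.4906, -0.0115, 0.2514]
tool_rot: [0.205, 3.133, -0.0]
ft_force: [0.7, 0.6, -1.0]
gripper_width: 0.0178
grip_force: 58.8
time_s: 5.15
tool_pos: [0.4907, -0.0091, 0.2503]
tool_rot: [-0.2, -3.135, -0.0]
ft_force: [0.0, -1.0, -1.2]
gripper_width: 0.0181
grip_force: 58.8
[4.20532090e-01 1.20952116e-04 3.93615260e-01]
```

View pics/w2.png

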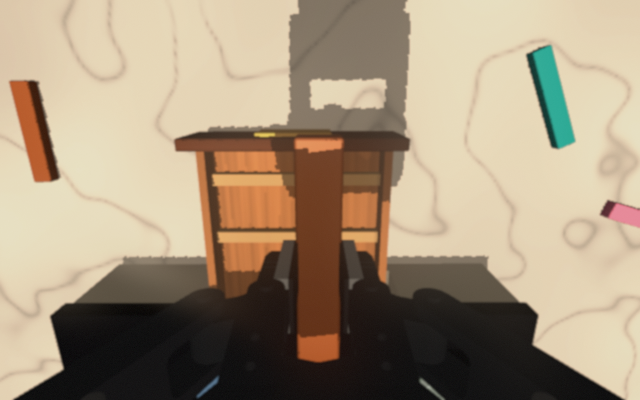

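The wrist view shows the drawer's front edge at (176-410, 140). The strips lie at rows ~180 (213-380) and ~237 (217-378), the held slat is at (295-343, 140-360), and slat_b is at (34,131). Now I'll triangulate the strip ends with the side view.

Run:
```python
from h import *
import pickle
w=pickle.load(open('w2.pkl','rb'));a,b=pickle.load(open('c0.pkl','rb'))
def pale(c,box):
    h=cv2.cvtColor(c['px'],cv2.COLOR_RGB2HSV);x0,x1,y0,y1=box
    m=np.zeros(h.shape[:2],np.uint8)
    m[y0:y1,x0:x1]=((h[...,0]>=14)&(h[...,0]<24)&(h[...,1]>60)&(h[...,1]<190)&(h[...,2]>60))[y0:y1,x0:x1]
    m=cv2.morphologyEx(m,cv2.MORPH_OPEN,np.ones((3,3),np.uint8))
    k,l,st,ce=cv2.connectedComponentsWithStats(m)
    return [(st[i].tolist(),ce[i].round(1).tolist()) for i in range(1,k) if st[i,4]>25]
print('w s1',pale(w,(205,392,165,200)));print('w s2',pale(w,(205,392,222,252)))
print('b',pale(b,(275,335,203,270)))
print('slat_b w',slat(w,(0,70,70,190)),'slat_b side',slat(b,(200,300,355,395),z=.01))
rb=brown(b,(200,300,355,395));rw=brown(w,(0,70,70,190));print(tri([(w,*rw[0][0]),(b,*rb[0][0])]), rw[1].tolist(), rb[1].tolist())
for p in ((196,260),): pass
for y in (60,78,84,): pass
h=cv2.cvtColor(w['px'],cv2.COLOR_RGB2HSV)
for u in (230,260,360): print(u,[(v,*h[v,u].tolist()) for v in range(168,192,2)])
```

```text
w s1 [([211, 172, 84, 15, 1093], [252.3, 178.9]), ([343, 172, 38, 14, 511], [361.8, 178.5])]
w s2 [([216, 229, 80, 15, 1087], [254.9, 235.4]), ([341, 229, 38, 23, 583], [358.3, 236.9])]
b [([280, 211, 11, 52, 319], [285.5, 236.9]), ([311, 211, 7, 52, 316], [314.3, 236.6])]
slat_b w ((34.26470947265625, 129.558837890625), array([ 0.4186, -0.3115]), array([0.0286, 0.1102]), -0.094) slat_b side ((248.0, 375.5), array([ 0.4188, -0.3183]), array([0.1111, 0.0226]), -0.125)
(array([ 0.41731618, -0.31690029,  0.00682302]), [np.float64(0.001046360520224245), np.float64(0.0010463605202242728)]) [[8.82353687286377, 81.29414367675781], [34.00000762939453, 75.00001525878906], [59.70588302612305, 177.8235321044922], [34.52941131591797, 184.11766052246094]] [[216.0, 369.0], [280.0, 369.0], [280.0, 382.0], [216.0, 382.0]]
230 [(168, 12, 160, 205), (170, 13, 162, 195), (172, 13, 146, 129), (174, 15, 136, 175), (176, 16, 133, 229), (178, 16, 134, 229), (180, 16, 134, 229), (182, 16, 133, 229), (184, 16, 134, 227), (186, 13, 154, 207), (188, 12, 162, 198), (190, 12, 161, 197)]
260 [(168, 12, 163, 216), (170, 12, 162, 211), (172, 13, 155, 135), (174, 16, 136, 172), (176, 16, 135, 227), (178, 16, 135, 227), (180, 16, 135, 227), (182, 16, 135, 226), (184, 16, 138, 226), (186, 13, 157, 219), (188, 12, 165, 217), (190, 13, 166, 217)]
360 [(168, 12, 148, 112), (170, 12, 148, 110), (172, 13, 132, 95), (174, 15, 132, 114), (176, 15, 132, 129), (178, 15, 131, 128), (180, 15, 132, 129), (182, 16, 135, 128), (184, 15, 136, 126), (186, 13, 146, 115), (188, 12, 155, 112), (190, 12, 153, 112)]
```

Run:
```python
from h import *
import pickle
w=pickle.load(open('w2.pkl','rb'));a,b=pickle.load(open('c0.pkl','rb'))
p1=tri([(w,380.5,180),(b,288.8,211)]);p2=tri([(w,379,236.5),(b,314.5,211)]);print(p1,p2)
for z in (.03,.035,.04,.045):
    q=[onz(w,*t,z) for t in ((211,180),(380.5,180),(215.5,236.5),(379,236.5))]
    m=np.mean(q,0);print(z,m.round(4),'len',np.linalg.norm(q[1]-q[0]).round(4),np.linalg.norm(q[3]-q[2]).round(4),'gap',np.linalg.norm((q[2]+q[3]-q[0]-q[1])/2).round(4),'yaw',[np.arctan2(-(f-e)[0],(f-e)[1]).round(3) for e,f in((q[0],q[1]),(q[2],q[3]))])
# ledge edge side view, top z .116
l=[onz(b,*t,.116) for t in ((335,155),(341,308))];print(l)
# front panel top corners
print(tri([(w,178,143),(b,261,273)]),tri([(w,408,142),(b,268,195)]))
# held slat ends, bottom/top rows
for t in ((295,138),(342,138),(297,360),(339,360)): print(onz(w,*t,.25).round(4))
```

```text
(array([0.5129346 , 0.05453223, 0.04539719]), [np.float64(0.0008210704926164754), np.float64(0.000821070492616333)]) (array([0.57511766, 0.04777467, 0.04497359]), [np.float64(0.0004573716337529498), np.float64(0.00045737163375278174)])
0.03 [ 0.5375 -0.0388  0.03  ] len 0.1846 0.187 gap 0.0664 yaw [np.float64(-0.126), np.float64(-0.126)]
0.035 [ 0.5359 -0.0383  0.035 ] len 0.1821 0.1844 gap 0.0655 yaw [np.float64(-0.126), np.float64(-0.126)]
0.04 [ 0.5343 -0.0378  0.04  ] len 0.1796 0.1818 gap 0.0646 yaw [np.float64(-0.126), np.float64(-0.126)]
0.045 [ 0.5327 -0.0372  0.045 ] len 0.177 0.1793 gap 0.0637 yaw [np.float64(-0.126), np.float64(-0.126)]
[array([0.64209943, 0.17267372, 0.116     ]), array([ 0.58380009, -0.27617441,  0.116     ])]
(array([ 0.44720856, -0.13945652,  0.0609407 ]), [np.float64(0.0005355793427069354), np.float64(0.0005355793427068861)]) (array([0.46911903, 0.07528499, 0.08367973]), [np.float64(0.0009642022658806988), np.float64(0.0009642022658805636)])
[ 0.4359 -0.0114  0.25  ]
[0.4384 0.0079 0.25  ]
[ 0.5466 -0.0266  0.25  ]
[ 0.5493 -0.0055  0.25  ]
```

The bed is at about (0.533, -0.037, 0.045) with yaw -0.126. The strip gap comes out at 63.7 mm (64 expected), the strip length at about 177 (174), and the opening at about 0.149. All three fit. Slat A goes to bed y = +35 mm.

```bash
python3 -c "
from h import *
plan(.5356,-.0023,.11,-.126,5)"
```

```text
[-8.7  2.5 28.1] [ 0. -0. -0.]
[-8.7  2.5 28.1] [ 0. -0. -0.]
[-8.7  2.5 28.1] [ 0. -0. -0.]
[-8.7  2.5 28.1] [ 0. -0. -0.]
[-8.7  2.5 28.1] [ 0. -0. -0.]
j6 -1.5570636576028722
```

```bash
python3 -m crank '[[-14.5,4,20,0,0,0,1],[-14.5,4.5,20,0,0,0,1],[-14.5,4,30,0,0,0,1],[0,0,35,0,0,0,1],[0,0,35,0,0,0,1]]'
python3 -m crank '[[0,0,0,0,0,0,1],[0,0,15,0,0,0,1],[0,0,15,0,0,0,1],[0,0,15,0,0,0,1],[0,0,5,0,0,0,1]]'
python3 -m crank '[[0,0,4,0,0,0,1],[0,0,0,0,0,0,1],[0,0,0,0,0,0,1],[0,0,0,0,0,0,1],[0,0,0,0,0,0,1]]'
```

```text
time_s: 5.7
tool_pos: [0.5357, -0.0026, 0.109]
tool_rot: [0.201, 3.135, 0.0]
ft_force: [0.1, 0.5, -0.2]
gripper_width: 0.018
grip_force: 58.8
time_s: 6.2
tool_pos: [0.5357, -0.0029, 0.0608]
tool_rot: [0.202, 3.135, 0.0]
ft_force: [1.0, 0.7, 0.4]
gripper_width: 0.0178
grip_force: 58.8
time_s: 6.7
tool_pos: [0.5357, -0.0031, 0.0567]
tool_rot: [0.202, 3.134, -0.0]
ft_force: [-1.0, -0.1, -0.6]
gripper_width: 0.0179
grip_force: 58.8
```

```bash
python3 -m crank '[[0,0,1.5,0,0,0,1],[0,0,0,0,0,0,1],[0,0,1.5,0,0,0,1],[0,0,0,0,0,0,1],[0,0,0,0,0,0,1]]'
python3 -m crank '[[0,0,1,0,0,0,1],[0,0,0,0,0,0,1],[0,0,1,0,0,0,1],[0,0,0,0,0,0,1],[0,0,0,0,0,0,1]]'
```

```text
time_s: 7.2
tool_pos: [0.5363, -0.0032, 0.0539]
tool_rot: [0.202, 3.133, -0.0]
ft_force: [0.3, -0.9, 5.6]
gripper_width: 0.0179
grip_force: 59.6
time_s: 7.7
tool_pos: [0.5382, -0.0034, 0.0538]
tool_rot: [0.202, 3.129, -0.0]
ft_force: [-0.1, -1.4, 23.3]
gripper_width: 0.0176
grip_force: 61.5
```

Contact is at TCP 0.054, so the slat rests on the strips. Release and rise.

```bash
python3 -m crank '[[0,0,-1.5,0,0,0,1],[0,0,0,0,0,0,0.4],[0,0,0,0,0,0,0.4],[0,0,0,0,0,0,0.4],[0,0,0,0,0,0,0.4]]'
python3 -m crank '[[0,0,-15,0,0,0,0.4],[0,0,-40,0,0,0,0.4],[0,0,-50,0,0,0,0.3],[0,0,-50,0,0,0,0],[0,0,-20,0,0,0,0]]'
python3 -c "
from h import *
plan(.417,-.317,.2,-.125,10)"
```

```text
time_s: 8.2
tool_pos: [0.5352, -0.0031, 0.0525]
tool_rot: [-0.202, -3.134, -0.0]
ft_force: [0.6, -0.1, 0.5]
gripper_width: 0.0514
grip_force: 0.0
time_s: 8.7
tool_pos: [0.5368, -0.0032, 0.2324]
tool_rot: [0.202, 3.129, -0.0]
ft_force: [0.7, -0.8, 0.6]
gripper_width: 0.0847
grip_force: 0.0
[  7.9 -32.7   3.2] [ 0.     0.001 -0.   ]
[  7.9 -32.7   3.2] [ 0.     0.001 -0.   ]
[  7.9 -32.7   3.2] [ 0.     0.001 -0.   ]
[  7.9 -32.6   3.2] [ 0.     0.001 -0.   ]
[  7.9 -32.6   3.2] [ 0.     0.001 -0.   ]
[  7.9 -32.6   3.2] [ 0.     0.001 -0.   ]
[  7.9 -32.6   3.2] [ 0.     0.001 -0.   ]
[  7.9 -32.6   3.2] [ 0.     0.001 -0.   ]
[  8.  -32.6   3.2] [ 0.     0.001 -0.   ]
[  8.  -32.6   3.2] [ 0.     0.001 -0.   ]
j6 -1.5348024771621331
```

```bash
python3 -m crank '[[8,-32.5,3,0,0,0,0],[8,-32.5,3,0,0,0,0],[8,-32.5,3,0,0,0,0],[8,-32.5,3,0,0,0,0],[8,-32.5,3,0,0,0,0]]'
python3 -m crank '[[8,-32.5,3,0,0,0,0],[8,-32.5,3,0,0,0,0],[8,-32.5,3,0,0,0,0],[8,-32.5,4,0,0,0,0],[8,-32.5,4,0,0,0,0]]'
python3 -m crank '[[0,0,0,0,0,0,0],[0,0,0,0,0,0,0],[0,0,0,0,0,0,0],[0,0,0,0,0,0,0],[0,0,0,0,0,0,0]]'
python3 - <<'E'
from h import *
import pickle
w=cam('wrist');s=cam('side')
print(slat(w,(220,420,60,300)))
b=(200,300,355,395)
print(proj(w,[.417,-.317,.007]),r.get_state()['tool_pos'],r.get_state()['tool_rot'])
save('w3',np.vstack([w['px'][:300],s['px'][150:330]]))
plan(*slat(w,(220,420,60,300))[1],.0055,slat(w,(220,420,60,300))[3],5)
E
```

```text
time_s: 9.2
tool_pos: [0.4742, -0.1602, 0.2126]
tool_rot: [-0.202, -3.135, -0.0]
ft_force: [0.0, -0.0, -0.8]
gripper_width: 0.0859
grip_force: 0.0
time_s: 9.7
tool_pos: [0.4136, -0.3163, 0.1955]
tool_rot: [-0.202, -3.135, -0.0]
ft_force: [0.3, 0.7, -0.3]
gripper_width: 0.085
grip_force: 0.0
time_s: 10.2
tool_pos: [0.4147, -0.3146, 0.1959]
tool_rot: [0.2, 3.135, -0.0]
ft_force: [0.8, -0.8, 0.3]
gripper_width: 0.0855
grip_force: 0.0
((315.6502380371094, 173.51687622070312), array([ 0.4183, -0.3169]), array([0.0186, 0.1084]), -0.108)
[315.44139105 173.20338434] [ 0.41463936 -0.31476751  0.19590021] [ 2.01002979e-01  3.13502203e+00 -1.73199885e-04]
[-0.8 -0.3 38.1] [-0.     0.    -0.004]
[-0.8 -0.3 38.1] [-0.     0.    -0.004]
[-0.8 -0.3 38.1] [-0.     0.    -0.004]
[-0.8 -0.3 38.1] [-0.     0.    -0.004]
[-0.8 -0.3 38.1] [-0.     0.    -0.004]
j6 -2.181502812987294
```

View pics/w3.png

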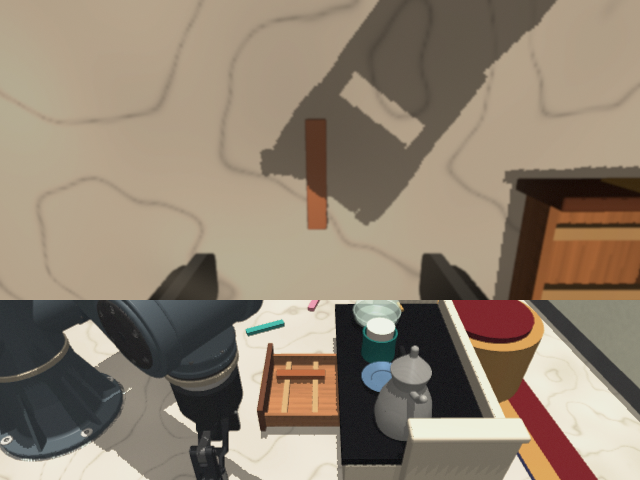

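The upper part shows slat_b at (316,174), aligned with the tool. The lower part, from the side camera, shows slat_a lying across both strips at (302,374). Grasp slat_b.

```bash
python3 -m crank '[[-2,-0.5,40,0,0,-0.018,0],[-2,-1,40,0,0,0,0],[0,0,40,0,0,0,0.2],[0,0,40,0,0,0,0.3],[0,0,18,0,0,0,0.4]]'
python3 -m crank '[[0,0,12,0,0,0,0.4],[0,0,0,0,0,0,0.4],[0,0,0,0,0,0,1],[0,0,0,0,0,0,1],[0,0,0,0,0,0,1]]'
python3 -m crank '[[0,0,0,0,0,0,1],[0,0,0,0,0,0,1],[0,0,0,0,0,0,1],[0,0,0,0,0,0,1],[0,0,0,0,0,0,1]]'
python3 -m crank '[[0,0,-20,0,0,0,1],[0,0,-45,0,0,0,1],[0,0,-50,0,0,0,1],[0,0,-50,0,0,0,1],[0,0,-50,0,0,0,1]]'
python3 -c "
from h import *
# bed y=-35
plan(.5327-.0044-.001,-.037-.0347,.215,-.126,10)"
```

```text
time_s: 10.8
tool_pos: [0.4171, -0.3159, 0.0147]
tool_rot: [-0.173, -3.134, -0.004]
ft_force: [-0.1, -0.1, 1.2]
gripper_width: 0.0515
grip_force: 0.0
time_s: 11.3
tool_pos: [0.4188, -0.3177, 0.0073]
tool_rot: [0.174, 3.135, -0.002]
ft_force: [-0.0, 1.7, 6.5]
gripper_width: 0.0179
grip_force: 58.9
time_s: 11.8
tool_pos: [0.4188, -0.3177, 0.0073]
tool_rot: [0.174, 3.135, -0.002]
ft_force: [-0.5, 1.1, 6.1]
gripper_width: 0.0177
grip_force: 58.9
time_s: 12.3
tool_pos: [0.4179, -0.3169, 0.2239]
tool_rot: [0.174, 3.136, -0.002]
ft_force: [0.6, -0.5, -1.1]
gripper_width: 0.0179
grip_force: 58.9
[-8.2 25.6  0.9] [-0.     0.     0.002]
[-8.1 25.6  0.9] [-0.     0.     0.002]
[-8.1 25.6  0.9] [-0.     0.     0.002]
[-8.  25.6  0.9] [-0.     0.     0.002]
[-8.  25.6  0.9] [-0.     0.     0.002]
[-8.  25.6  0.9] [-0.     0.     0.002]
[-7.9 25.7  0.9] [-0.     0.     0.002]
[-7.9 25.7  0.9] [-0.     0.     0.002]
[-7.8 25.7  0.9] [-0.     0.     0.002]
[-7.8 25.7  0.9] [-0.     0.     0.002]
j6 -2.1975106386834855
```

```bash
python3 -m crank '[[-8,25.5,1,0,0,0.002,1],[-8,25.5,1,0,0,0.002,1],[-8,25.5,1,0,0,0.002,1],[-8,25.5,1,0,0,0.002,1],[-8,25.5,1,0,0,0.002,1]]'
python3 -m crank '[[-8,25.5,1,0,0,0.002,1],[-8,25.5,1,0,0,0.002,1],[-8,25.5,1,0,0,0.002,1],[-8,25.5,1,0,0,0.002,1],[-8,25.5,1,0,0,0,1]]'
python3 -m crank '[[0,0,0,0,0,0,1],[0,0,0,0,0,0,1],[0,0,0,0,0,0,1],[0,0,0,0,0,0,1],[0,0,0,0,0,0,1]]'
python3 - <<'E'
from h import *
import pickle
w=cam('wrist');save('w4',w['px']);pickle.dump(w,open('w4.pkl','wb'))
plan(.5327-.0044-.001,-.037-.0347,.057,-.126,5)
E
```

```text
time_s: 12.8
tool_pos: [0.4729, -0.194, 0.2168]
tool_rot: [0.19, 3.134, -0.001]
ft_force: [-0.2, -0.0, -0.6]
gripper_width: 0.0183
grip_force: 58.9
time_s: 13.3
tool_pos: [0.5285, -0.0725, 0.2118]
tool_rot: [0.202, 3.134, -0.0]
ft_force: [-0.1, 0.2, -0.6]
gripper_width: 0.0178
grip_force: 58.9
time_s: 13.8
tool_pos: [0.5279, -0.0741, 0.2109]
tool_rot: [0.204, 3.135, -0.0]
ft_force: [-0.9, -0.0, -1.0]
gripper_width: 0.0178
grip_force: 58.9
[ 0.2  0.5 30.8] [-0.     0.    -0.001]
[ 0.2  0.5 30.8] [-0.     0.    -0.001]
[ 0.2  0.5 30.8] [-0.     0.    -0.001]
[ 0.2  0.5 30.8] [-0.     0.    -0.001]
[ 0.2  0.5 30.8] [-0.     0.    -0.001]
j6 -1.6678460128727703
```

View pics/w4.png

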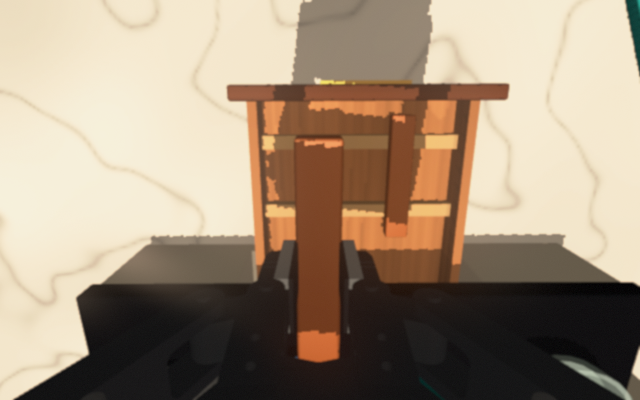

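The wrist view shows slat_a at (398,175), centred between the strips at rows 142 and 210. The held slat at (319,250) is aligned. Lower it.

```bash
python3 -m crank '[[0.5,1,35,0,0,0,1],[0.5,1.5,35,0,0,0,1],[0,0,35,0,0,0,1],[0,0,30,0,0,0,1],[0,0,15,0,0,0,1]]'
python3 -m crank '[[0,0,4,0,0,0,1],[0,0,0,0,0,0,1],[0,0,1.5,0,0,0,1],[0,0,0,0,0,0,1],[0,0,0,0,0,0,1]]'
```

```text
time_s: 14.35
tool_pos: [0.5262, -0.0709, 0.0584]
tool_rot: [-0.203, -3.132, -0.001]
ft_force: [0.0, -0.2, 0.8]
gripper_width: 0.0181
grip_force: 58.9
time_s: 14.85
tool_pos: [0.5278, -0.071, 0.056]
tool_rot: [0.202, 3.134, -0.0]
ft_force: [-0.1, 0.7, -0.4]
gripper_width: 0.0177
grip_force: 58.9
```

```bash
python3 -m crank '[[0,0,1.5,0,0,0,1],[0,0,0,0,0,0,1],[0,0,0.5,0,0,0,1],[0,0,0,0,0,0,1],[0,0,0,0,0,0,1]]'
python3 -m crank '[[0,0,0,0,0,0,0.4],[0,0,0,0,0,0,0.4],[0,0,0,0,0,0,0.4],[0,0,0,0,0,0,0.4],[0,0,0,0,0,0,0.4]]'
python3 -m crank '[[0,0,-15,0,0,0,0.4],[0,0,-40,0,0,0,0.4],[0,0,-40,0,0,0,0.5],[0,0,-40,0,0,0,1],[0,0,-10,0,0,0,1]]'
python3 - <<'E'
from h import *
s=r.get_state()
w=cam('wrist');save('w5',w['px'])
b=cam('side')
# plate estimate: outer face at bed x-83
bed=np.array([.5327,-.0372,.046]);X=np.array([.992,-.126,0])
print(bed-.083*X)
plan(*(bed-.15*X)[:2],.23,-.126,5)
E
```

```text
time_s: 15.35
tool_pos: [0.5283, -0.0711, 0.0542]
tool_rot: [0.202, 3.133, -0.0]
ft_force: [-0.6, -0.2, 8.0]
gripper_width: 0.018
grip_force: 60.0
time_s: 15.85
tool_pos: [0.5273, -0.0709, 0.0532]
tool_rot: [-0.202, -3.135, -0.0]
ft_force: [-0.4, 0.0, 0.5]
gripper_width: 0.0512
grip_force: 0.0
time_s: 16.35
tool_pos: [0.529, -0.0712, 0.2025]
tool_rot: [0.202, 3.129, -0.002]
ft_force: [-0.2, -0.0, -0.6]
gripper_width: 0.0146
grip_force: 0.0
[ 0.450364 -0.026742  0.046   ]
[29.9  6.8 -6.2] [-0.     0.001 -0.001]
[29.9  6.8 -6.2] [-0.     0.001 -0.001]
[29.9  6.8 -6.1] [-0.     0.001 -0.001]
[29.9  6.8 -6.1] [-0.     0.001 -0.001]
[29.9  6.8 -6.1] [-0.     0.001 -0.001]
j6 -1.663140230012987
```

View pics/w5.png

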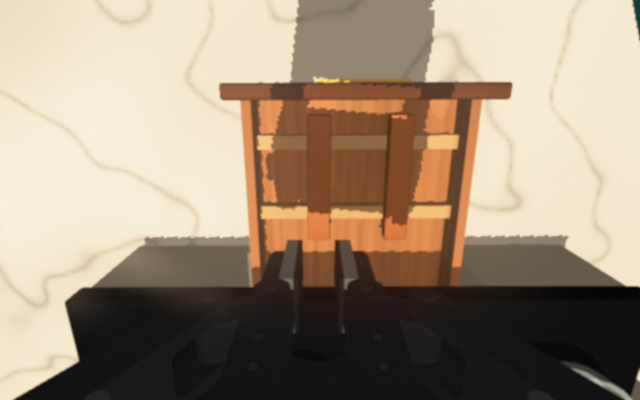

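Both slats lie across both strips, at (319,177) and (398,177), with about a 50 mm gap. Next, back off with shut fingers in front of the plate. I'll tilt the tool so the gripper's body stays clear of the ledge.

```bash
python3 -m crank '[[30,7,-6,0,-0.07,0,1],[32,7,-4,0,-0.07,0,1],[31,7,-9,0,-0.07,0,1],[31,7,-12,0,-0.07,0,1],[29,7,-10,0,-0.07,0,1]]'
python3 -m crank '[[0,0,0,0,0,0,1],[0,0,0,0,0,0,1],[0,0,0,0,0,0,1],[0,0,0,0,0,0,1],[0,0,0,0,0,0,1]]'
cat >> h.py <<'E'
def rel(p):
    """drawer-axis coordinates (mm) of p relative to start bed"""
    d=np.array(p)-[.5327,-.0372,0];return (np.array([.992*d[0]-.126*d[1],.126*d[0]+.992*d[1],d[2]])*1000).round(1)
def tomm(x,y,z):
    """tool-axis shift in mm to reach drawer coords (mm)"""
    s=r.get_state();g=np.array([.5327,-.0372,0])+np.array([.992*x+.126*y,-.126*x+.992*y,z])/1000
    M=R.from_rotvec(s['tool_rot']);return rel(s['tool_pos']),(M.inv().apply(g-s['tool_pos'])*1000).round(1),M.as_matrix().round(2).tolist()
E
python3 -c "
from h import *
print(tomm(-150,0,57));print(M:=R.from_rotvec(r.get_state()['tool_rot']).inv().apply([.992,-.126,0]).round(3), r.get_state()['joint_pos'])"
```

```text
time_s: 16.95
tool_pos: [0.3736, -0.0155, 0.216]
tool_rot: [0.18, 2.786, -0.032]
ft_force: [0.9, 0.1, 0.9]
gripper_width: -0.0001
grip_force: 0.0
time_s: 17.45
tool_pos: [0.3761, -0.0162, 0.2172]
tool_rot: [0.18, 2.787, -0.032]
ft_force: [0.9, -0.0, -0.5]
gripper_width: -0.0003
grip_force: 0.0
(array([-158. ,    1.1,  217.2]), array([ 47.2,  -1.1, 153.3]), [[-0.93, 0.13, 0.34], [0.12, 0.99, -0.04], [-0.34, 0.0, -0.94]])
[-0.94   0.003  0.342] [-0.17890015 -0.12254136  2.2799905   0.02873675  0.6358398  -1.64074548]
```

```bash
python3 -m crank '[[12,-0.5,38,0,0,0,1],[12,-0.5,38,0,0,0,1],[12,0,38,0,0,0,1],[11,0,39,0,0,0,1],[0,0,0,0,0,0,1]]'
python3 -m crank '[[-9.5,0,3.5,0,0,0,1],[-9.5,0,3.5,0,0,0,1],[-9.5,0,3.5,0,0,0,1],[-4.5,0,1.5,0,0,0,1],[-4.5,0,1.5,0,0,0,1]]'
python3 -c "
from h import *
print(tomm(-94,0,57))
b=cam('side');w=cam('wrist');save('s6',np.hstack([b['px'][100:400,180:500],cv2.resize(w['px'],(480,300))]))"
```

```text
time_s: 17.95
tool_pos: [0.3794, -0.0171, 0.0518]
tool_rot: [0.182, 2.804, -0.028]
ft_force: [-0.0, 0.5, 0.5]
gripper_width: 0.0001
grip_force: 0.0
time_s: 18.45
tool_pos: [0.4243, -0.0234, 0.059]
tool_rot: [0.179, 2.783, -0.032]
ft_force: [-0.3, -0.8, 0.6]
gripper_width: 0.0
grip_force: 0.0
(array([-1.092e+02,  1.000e-01,  5.900e+01]), array([-13.6,  -0. ,   7.1]), [[-0.93, 0.13, 0.34], [0.12, 0.99, -0.04], [-0.35, -0.0, -0.94]])
```

View pics/s6.png

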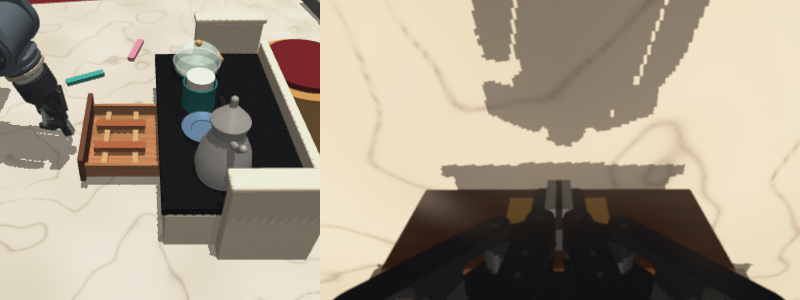

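The tool stands about 25 mm before the middle of the plate, at (558,205) on the wrist half. Both slats are in place on the side half. Push.

```bash
python3 -m crank '[[-4.5,0,2,0,0,0,1],[-4.5,0,2,0,0,0,1],[-4.5,0,1.5,0,0,0,1],[-4.5,0,1.5,0,0,0,1],[-4.5,0,1.5,0,0,0,1]]'
python3 -m crank '[[-5.5,0,2,0,0,0,1],[-6.5,0,2.5,0,0,0,1],[-7.5,0,2.5,0,0,0,1],[-7.5,0,2.5,0,0,0,1],[-7.5,0,3,0,0,0,1]]'
python3 -m crank '[[-7.5,0,2.5,0,0,0,1],[-7.5,0,3,0,0,0,1],[-7.5,0,2.5,0,0,0,1],[-7.5,0,3,0,0,0,1],[-7.5,0,2.5,0,0,0,1]]'
python3 -c "
from h import *
print(tomm(55,0,57)[:2])"
```

```text
time_s: 19.05
tool_pos: [0.4473, -0.0262, 0.0574]
tool_rot: [0.18, 2.787, -0.032]
ft_force: [-0.8, -0.5, -0.3]
gripper_width: 0.0
grip_force: 0.4
time_s: 19.55
tool_pos: [0.4843, -0.031, 0.0577]
tool_rot: [0.18, 2.786, -0.032]
ft_force: [-1.5, 0.5, 0.3]
gripper_width: -0.0002
grip_force: 0.5
time_s: 20.05
tool_pos: [0.5236, -0.0362, 0.0578]
tool_rot: [0.18, 2.786, -0.032]
ft_force: [-0.4, 0.6, -1.1]
gripper_width: -0.0003
grip_force: 0.5
(array([-9.1, -0.1, 57.8]), array([-60. ,   0.3,  22.7]))
```

```bash
python3 -m crank '[[-7,0,2.5,0,0,0,1],[-6,0,2.5,0,0,0,1],[-5,0,2,0,0,0,1],[-5,0,2,0,0,0,1],[-5,0,1.5,0,0,0,1]]'
python3 -m crank '[[-4.5,0,1.5,0,0,0,1],[-4.5,0,1.5,0,0,0,1],[-4.5,0,1.5,0,0,0,1],[-4.5,0,1.5,0,0,0,1],[-4.5,0,1.5,0,0,0,1]]'
python3 -c "
from h import *
print(tomm(60,0,57)[:2])"
```

```text
time_s: 20.55
tool_pos: [0.5529, -0.0399, 0.0575]
tool_rot: [0.18, 2.787, -0.032]
ft_force: [-1.0, 0.3, -0.1]
gripper_width: -0.0002
grip_force: 0.5
time_s: 21.05
tool_pos: [0.5756, -0.0428, 0.0578]
tool_rot: [0.18, 2.789, -0.031]
ft_force: [-9.0, 0.4, 5.7]
gripper_width: -0.0
grip_force: 5.0
(array([43.2, -0.2, 57.8]), array([-15.5,   0.2,   6.5]))
```

```bash
python3 -m crank '[[-3,0,1,0,0,0,1],[-3,0,1,0,0,0,1],[-3,0,1,0,0,0,1],[-3,0,1,0,0,0,1],[0,0,0,0,0,0,1]]'
python3 -c "
from h import *
print(tomm(60,0,57)[:2])"
```

```text
time_s: 21.55
tool_pos: [0.5881, -0.0445, 0.0583]
tool_rot: [0.18, 2.788, -0.031]
ft_force: [-6.1, 0.7, 3.0]
gripper_width: 0.0002
grip_force: 2.8
(array([55.9, -0.2, 58.3]), array([-3.4,  0.2,  2.6]))
```

```bash
python3 -m crank '[[-3,0,1,0,0,0,1],[-3,0,1,0,0,0,1],[-2,0,1,0,0,0,1],[0,0,0,0,0,0,1],[0,0,0,0,0,0,1]]'
python3 -c "
from h import *
print(tomm(60,0,57)[:2])"
```

```text
time_s: 22.05
tool_pos: [0.5889, -0.0442, 0.0551]
tool_rot: [0.18, 2.806, -0.029]
ft_force: [-44.8, 5.1, 23.9]
gripper_width: -0.0003
grip_force: 22.5
(array([56.7,  0.1, 55.1]), array([-3.8, -0.1, -0.7]))
```

A hard stop at +56 mm, matching the predicted +55, so the drawer is home. Back off and check.

```bash
python3 -m crank '[[8,0,-3,0,0,0,1],[20,0,-7,0,0,0,1],[30,0,-10,0,0,0,1],[35,0,-12,0,0,0,1],[35,0,-12,0,0,0,1]]'
python3 -m crank '[[0,0,-10,0,0,0,1],[0,0,0,0,0,0,1],[0,0,0,0,0,0,1],[0,0,0,0,0,0,1],[0,0,0,0,0,0,1]]'
python3 - <<'E'
from h import *
b=cam('side');print(rel(r.get_state()['tool_pos']))
save('s7',cv2.resize(b['px'][140:340,220:460],None,fx=3,fy=3,interpolation=cv2.INTER_CUBIC))
for t in ((-15-0,0),): 
  for y in (-104,0,104):
    # expected outer top edge of panel if home: bed shift 149
    x=-80+149;g=np.array([.5327+.001*(.992*x+.126*y),-.0372+.001*(-.126*x+.992*y),.09]);print(y,proj(b,g).round(1),((proj(b,g)-[220,140])*3).round(0))
E
```

```text
time_s: 22.55
tool_pos: [0.4621, -0.0282, 0.0561]
tool_rot: [0.18, 2.785, -0.032]
ft_force: [1.4, -0.2, 0.5]
gripper_width: -0.0002
grip_force: 0.0
time_s: 23.05
tool_pos: [0.4603, -0.028, 0.0652]
tool_rot: [0.18, 2.786, -0.032]
ft_force: [-0.6, 0.4, 0.1]
gripper_width: -0.0001
grip_force: 0.0
[-73.2   0.   65.2]
-104 [332.2 260. ] [337. 360.]
0 [331.2 223. ] [334. 249.]
104 [330.5 192.4] [331. 157.]
```

View pics/s7.png

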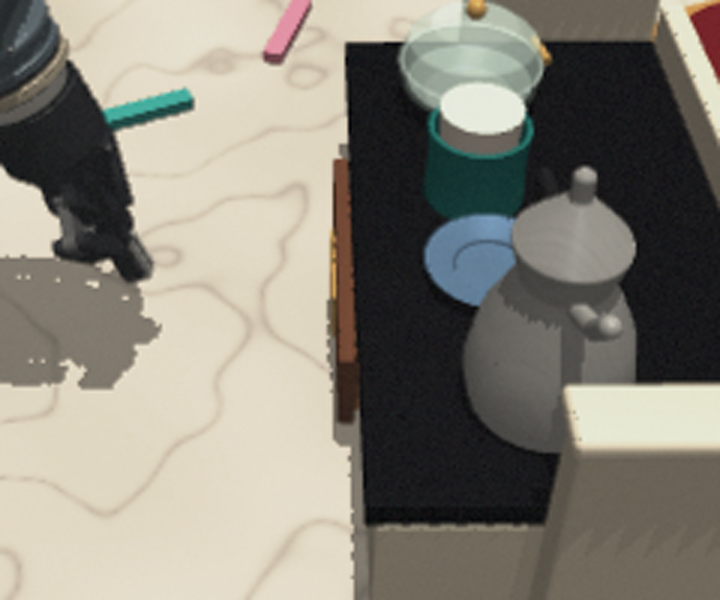

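The drawer panel's front edge runs from (334,160) to (340,418), where it should be when home. The ledge items are unmoved and the robot is clear. Hand in.

```bash
python3 -c "
from rig import r
print(r.finish_job())"
```

```text
the job is handed in; nothing more can be done
None
```

I laid both slats crosswise on the strips, pushed the drawer home to its hard stop and handed the job in at about 23 s; the last picture showed it shut and the ledge items in place, but the slats were out of sight by then, and no verdict came back.

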